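Sweep tile scraps into the covered scrap bay

ROBOT

A 6-joint arm with a two-finger parallel gripper is mounted at the origin on the work surface. World frame = base frame: x ahead of the robot, y to its left, z up, the work surface at z = 0. Lengths are in m, angles in rad, forces in N, time in s.
With the tool pointing down it reaches from about 0.35 to 0.775 m from the base axis. Payload 5.5 kg.
Tool frame: the origin (TCP) lies midway between the tips of the shut fingers; the grasp point (between the pads) lies grasp_offset behind it (grasp_offset is the distance from the TCP to the grasp point, in m); z points along the fingers, y is the line along which they close (so a half turn about z gives the same grasp; the last joint's range is limited). The gripper opens to 85 mm and grips with 20 to 120 N. Pads are 22 mm wide; open, the fingers measure 114 mm over their backs; the gripper's body (76 mm by 85 mm) begins 54 mm behind the grasp point. The pads swing forward as they close: fully open they stand 13 mm farther back than shut.
Start: joints at [1.194, 0.313, 0.046, 1.304, 0, 1.431], TCP at [0.135, 0.559, 0.231] pointing down, gripper open.
Joint ranges: [-2.76, 2.76], [-0.86, 1.69], [-1.03, 1.26], [-2.2, 2.34], [-1.47, 1.5], [-3.14, 3.14]. Speed limits (rad/s): [2.57, 2.57, 3.14, 3.14, 3.14, 3.14].

INTERFACE

Orientations are given as a unit quaternion [w, x, y, z].
In Python, from workcell import * gives the robot as it stands.
- The arm moves only by the tool step_arm, never from a script. Its argument "deltas" is a list of rows, each a list of 7 numbers: the shift along the world's x, y, z in mm, then the turn, a rotation vector about the world's x, y, z in degrees, then the gripper's target within -1 to 1 (fully open at 1, half-way at 0, shut at -1). A call has 1 to 5 rows; each row shifts and turns the commanded pose from where the row before left it; what a row does not reach is not made up. A row lasts 1/10 s, in which the tool goes at most 50 mm and 8.59 degrees, less where a joint would pass 70% of its speed; a pose out of reach is approached as far as the arm can. A call is refused whole if a number of a shift passes 50 or a number of a turn 8.59, either way. A call with a gripper value outside its range is refused whole. The fingers move at their own pace and stop on an object; "newtons" is the grip in N (left out, the last holds). Time passes only in rows, so rows that do not move let the fingers close. It gives the time, the measured TCP pose, the force, the opening and the grip force at its end, in the units of the state.
- get_state(): the state, without advancing time (a new reading comes with each control period).
- read_camera(name): name is "scene" or "top"; returns a dict with "image" (420x560x3 uint8, red, green, blue), "z_map" (420x560 float32, m along the optical axis (not along the pixel's ray), 0 where there is no reading), "K" (3x3 intrinsics, pixels), "dist_coeffs" ([k1, k2, p1, p2, k3] as OpenCV has them; the pictures are not rectified), "world_from_camera" (4x4, takes a point from camera to world coordinates). Camera axes: x right, y down, z forward; pixel columns grow to the right and rows downward; lengths in m; the calibration is good to about 2 mm. A picture is of the moment at which its call begins.
- hand_in(): hands the job in; it is judged then, once.
The state is a dict: "clock": time; "joint_pos": joint angles; "qvel": joint speeds; "tau": joint torques, N m; "tcp_pos": TCP position; "orientation": TCP orientation; "wrist_force": force on the tool from outside, world axes, zero at the start; "ft_torque": the same for the moment, N m; "finger_gap": finger opening in m; "grip_force": force on a finger pad.
Only numpy, scipy, OpenCV 4.12 (cv2) and the standard library are available. Lean on these libraries where they do the work, as an engineer would, in place of code of your own. Each camera call takes 0.05 s, during which the arm holds its last target. There are 200 camera calls.

TASK

Clear the glaze bench: holding the pusher by its wooden grip, sweep the three broken tiles into the open scrap bay so that they lie fully inside, then stand the pusher back on the bench, upright on its foot and well clear of the bay. Then lower the bay's green cover gently until it is fully shut, without letting it drop. The robot itself must not touch the broken tiles, and the tub, jar and cup stay where they are.

Things in the scene. Friction and masses are not known exactly. Their poses are not given: they have to be found in the camera images.
- bay: scrap bay fixed to the bench: two side walls and a back wall of grey sheet, 6 mm thick, 60 mm high, no front wall; its floor is the bench top (z = 0), yellow. Outside 206 mm along its x, 292 mm along its y (280 inside). Origin: centre of its footprint on the bench. Open mouth at x = -103 mm, back wall's inner face at x = +97 mm; the cover is hinged on top of the back wall
- cover (a joint): angle of the green cover, rad: 0 = shut, level on the walls (its stop), 1.57 = upright, limit 1.75. Starts raised. Hinge friction holds it up only when steep (above about 1 rad); lower than that it falls shut if let go. Plate 212 mm (hinge to free edge) x 298 x 6 mm, about 0.4 kg
- cover_handle (a point): middle of the cover's black round handle bar: 14 mm thick, parallel to the hinge, 100 mm clear between the two arms carrying it, 41 mm clear between bar and the plate's free edge, 260 mm from the hinge axis. Cover shut: at bay x = -157 mm, 63 mm above the bench; upright: about 320 mm above it. Its axes: x from handle to hinge, y along the bar
- cover_hinge (a point): middle of the hinge axis (runs along bay y), at bay x = 103 mm, 60 mm above the bench
- pusher: pusher standing on its foot: aluminium blade 210 mm wide (its y), 44 high, front face at x = +36 mm; two side wings, 40 high, reach forward from the blade's ends to x = +58 mm. Foot plate behind it x = -33 to 33 mm, 130 wide, 8 thick; on it an upright wooden grip 40 mm (x) by 28 mm (y), top 100 mm above the bench. Origin: centre of the foot's underside; x points forward. 0.35 kg
- pusher_grip (a point): point in the wooden grip's middle, 80 mm above the bench and 20 mm below the grip's top, at pusher x = -4 mm
- shard_blue: broken glazed test tile (terracotta underneath, blue glaze on top), a chunky L- or T-like outline within 60 x 48 mm, 18 mm thick; origin at the centre of its underside, x along its 60 mm length
- shard_white: broken glazed test tile (terracotta underneath, white glaze on top), a chunky L- or T-like outline within 60 x 48 mm, 18 mm thick; origin at the centre of its underside, x along its 60 mm length
- shard_green: broken glazed test tile (terracotta underneath, green glaze on top), a chunky L- or T-like outline within 60 x 48 mm, 18 mm thick; origin at the centre of its underside, x along its 60 mm length
- tub: bystander: yellow rectangular glaze tub with white lid, 128 x 98 mm, 78 mm high; origin at centre of underside
- jar: bystander: closed jar 80 mm across, 95 mm high; origin at centre of underside
- cup: bystander: open white cup, 80 mm across, 75 mm high; origin at centre of underside

How it is judged:
By the outcome, as a careful person would: the job done as asked, in the order asked, and still so for the second after the job is handed in, with the robot touching nothing.
It also fails if it takes over 62 s, if anything falls off the work surface, if the arm or the gripper's body presses on something with over 40 N, if the wrist force passes 120 N, or if a joint passes its speed limit or range.

## Working session

There is one attempt and no reset: what is moved stays moved. The work goes in short steps, Python scripts to look and compute and a tool call to move; the robot and the scene stay as the last step left them, time stands still between calls to the robot, and variables do not carry over. Pictures are saved under pics/ and viewed, at most 13 in all, crops included, and the job is handed in when it is done.

Besides the shell and the picture viewer there is one more tool, called after "Request:" as name(argument=value, ...), one argument or row to a line, values as JSON. step_arm: Moves the arm, as the interface text tells. Its arguments: {"type":"object","properties":{"deltas":{"type":"array","items":{"type":"array","items":{"type":"number"}}},"newtons":{"type":"number"}},"required":["deltas"]}

```bash
mkdir -p pics
cat > h.py <<'E'
from workcell import *
import numpy as np, cv2
def cloud(c):
    h,w=c["z_map"].shape
    u,v=np.meshgrid(np.arange(w),np.arange(h))
    p=cv2.undistortPoints(np.stack([u,v],-1).reshape(-1,1,2).astype(np.float64),c["K"],c["dist_coeffs"]).reshape(h,w,2)
    z=c["z_map"]; P=np.dstack([p[...,0]*z,p[...,1]*z,z])
    T=c["world_from_camera"]; W=P@T[:3,:3].T+T[:3,3]; W[z==0]=np.nan
    return W
def ray(c,uv,z):
    p=cv2.undistortPoints(np.array(uv,float).reshape(-1,1,2),c["K"],c["dist_coeffs"]).reshape(-1,2)
    T=c["world_from_camera"]; d=np.c_[p,np.ones(len(p))]@T[:3,:3].T; o=T[:3,3]
    return o+d*((z-o[2])/d[:,2])[:,None]
def save(c,n): cv2.imwrite("pics/"+n+".png",c["image"][...,::-1])
E
python3 - <<'E'
from h import *
for n in ("scene","top"):
    c=read_camera(n); save(c,n+"0"); print(n,c["world_from_camera"].round(3).tolist(),c["K"][0,0])
    np.savez("/tmp/"+n+"0.npz",**c)
print(get_state())
E
```

```text
scene [[0.653, 0.472, -0.592, 1.455], [0.757, -0.412, 0.507, -0.75], [-0.005, -0.779, -0.627, 0.989], [0.0, 0.0, 0.0, 1.0]] 523.5341829200196
top [[-0.025, -0.992, 0.125, 0.459], [-1.0, 0.025, -0.002, -0.037], [-0.001, -0.125, -0.992, 1.349], [0.0, 0.0, 0.0, 1.0]] 484.8536846076691
{'clock': 0.1, 'joint_pos': array([ 1.19437910e+00,  3.13925842e-01,  4.51205378e-02,  1.30357984e+00,
       -1.90018639e-05,  1.43119712e+00]), 'qvel': array([ 0.00013734, -0.0029075 ,  0.00379871, -0.00289007, -0.0004097 ,
       -0.00051808]), 'tau': array([ 2.32548264e-03, -4.81724846e+01,  2.99245155e+01,  1.26843271e-02,
       -1.48960908e-04,  8.37266555e-06]), 'tcp_pos': array([0.13475479, 0.55854096, 0.23050915]), 'orientation': array([-1.93510434e-04,  1.18132466e-01,  9.92997527e-01, -7.70535680e-04]), 'wrist_force': array([-0.24361278, -0.00096656,  0.90260176]), 'ft_torque': array([-0.01579162,  0.00352493, -0.00762896]), 'grip_force': 0.0, 'finger_gap': 0.08549551227691195}
```

View pics/scene0.png

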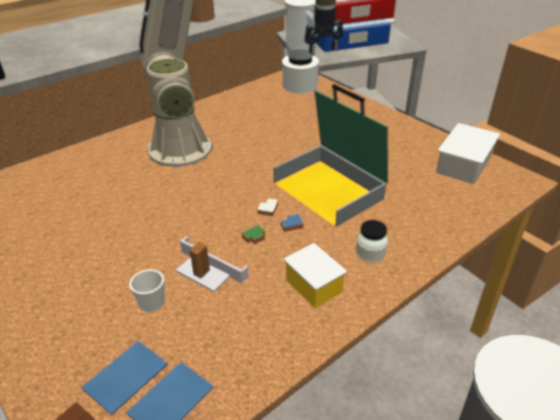

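View pics/top0.png

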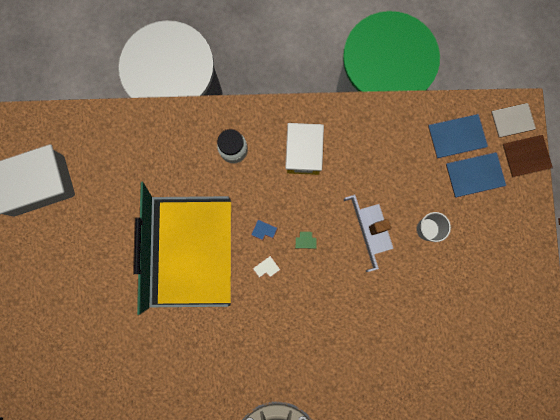

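The scene view shows the bay at (330,180) with its cover up, the shards at (255–290,205–235), and the pusher grip at (200,260). In the top view the bay floor is at (195,252) with its mouth facing right (world -y). The shards are at (264,230), (306,240) and (267,268), the pusher is at (375,230), and the cup is behind it at (435,227).

Run:
```python
from h import *
t=dict(np.load("/tmp/top0.npz")); s=dict(np.load("/tmp/scene0.npz"))
for nm,c in(("top",t),("scene",s)):
    W=cloud(c); hsv=cv2.cvtColor(c["image"],cv2.COLOR_RGB2HSV); H,S,V=[hsv[...,i].astype(int) for i in range(3)]
    x,y,z=W[...,0],W[...,1],W[...,2]
    inb=(x>.2)&(x<.8)&(y>-.5)&(y<.6)
    def rep(n,m):
        m=m&inb; P=W[m]
        if len(P)<5: print(nm,n,"none");return
        r=cv2.minAreaRect((P[:,:2]*1000).astype(np.float32))
        print(nm,n,len(P),"med",np.median(P,0).round(3),"lo",np.percentile(P,2,0).round(3),"hi",np.percentile(P,98,0).round(3),"rect",np.round(r[0],0),np.round(r[1],0),round(r[2],1))
    rep("floor",(abs(H-24)<6)&(S>200)&(V>120)&(z<.02)&(y>.1))
    rep("grip top",(z>.09)&(z<.108)&(y<-.15)&(y>-.35)&(x>.35)&(x<.6))
    rep("grip side",(z>.05)&(z<.108)&(y<-.15)&(y>-.35)&(x>.35)&(x<.6))
    rep("blade top",(z>.033)&(z<.05)&(y<-.12)&(y>-.33)&(x>.3)&(x<.62))
    rep("foot",(z>.004)&(z<.013)&(S<80)&(V>100)&(y<-.12)&(y>-.35)&(x>.3)&(x<.62))
    rep("shards",(z>.011)&(z<.03)&(y<.15)&(y>-.16)&(x>.3)&(x<.58))
    rep("tub",(z>.06)&(z<.09)&(y<.1)&(y>-.12)&(x>.55))
    rep("jar",(z>.06)&(z<.11)&(y<.25)&(y>.1)&(x>.55))
    rep("cup",(z>.06)&(z<.09)&(y<-.3)&(y>-.47)&(x>.35)&(x<.6))
    rep("walls",(z>.052)&(z<.068)&(y>.1)&(y<.4)&(x>.2)&(x<.6))
    rep("cover",(z>.1)&(z<.26)&(y>.2)&(y<.5)&(x>.2)&(x<.65))
    rep("handle",(z>.295)&(z<.35)&(y>.2)&(y<.55)&(x>.2)&(x<.65)&(V<60))
    for n,m in(("blue",(abs(H-108)<12)&(S>110)),("white",(S<70)&(V>150)),("green",(abs(H-70)<25)&(S>60))):
        rep("sh_"+n,m&(z>.008)&(z<.03)&(y<.15)&(y>-.16)&(x>.3)&(x<.58))
# floor corner & blade corners by ray from top pixels
print(ray(t,[[381,227]],.1), ray(t,[[350,198],[374,270]],.042), ray(s,[[200,247]],.1))
print(ray(t,[[231,199],[231,304],[159,304],[157,202]],0.))
```

```text
top floor 7227 med [0.521 0.213 0.002] lo [ 0.389  0.117 -0.004] hi [0.657 0.309 0.008] rect [523. 213.] [201. 281.] 89.0
top grip top 169 med [ 0.574 -0.291  0.101] lo [ 0.559 -0.312  0.094] hi [ 0.589 -0.273  0.106] rect [ 574. -293.] [28. 41.] 15.1
top grip side 219 med [ 0.572 -0.287  0.1  ] lo [ 0.517 -0.312  0.051] hi [ 0.59  -0.262  0.106] rect [ 546. -289.] [117.  60.] 12.4
top blade top 204 med [ 0.538 -0.265  0.044] lo [ 0.46  -0.284  0.034] hi [ 0.617 -0.242  0.049] rect [ 542. -276.] [163.  53.] 7.5
top foot 524 med [ 0.553 -0.294  0.01 ] lo [ 0.51  -0.33   0.005] hi [ 0.618 -0.259  0.013] rect [ 541. -297.] [162.  74.] 4.8
top shards 890 med [ 0.534 -0.003  0.02 ] lo [ 0.451 -0.122  0.013] hi [0.579 0.051 0.026] rect [507.  26.] [145. 337.] 28.5
top tub 753 med [ 0.768 -0.08   0.079] lo [ 0.733 -0.118  0.065] hi [0.798 0.089 0.085] rect [765. -11.] [ 69. 218.] 0.1
top jar 239 med [0.777 0.122 0.071] lo [0.662 0.1   0.06 ] hi [0.799 0.24  0.1  ] rect [732. 173.] [144. 138.] 88.6
top cup 161 med [ 0.556 -0.436  0.075] lo [ 0.531 -0.47   0.06 ] hi [ 0.599 -0.397  0.081] rec
[... 2245 characters left out ...]
275.] [118.  11.] 1.1
scene sh_blue 51 med [0.573 0.022 0.019] lo [ 0.562 -0.003  0.016] hi [0.58  0.042 0.024] rect [571.  19.] [19. 49.] 8.5
scene sh_white 186 med [0.475 0.015 0.019] lo [ 0.453 -0.015  0.015] hi [0.558 0.05  0.023] rect [508.  19.] [114.  71.] 4.0
scene sh_green 146 med [ 0.543 -0.093  0.019] lo [ 0.527 -0.116  0.015] hi [ 0.566 -0.069  0.023] rect [546. -92.] [43. 51.] 7.1
[[ 0.56980239 -0.28864102  0.1       ]] [[ 0.6564186  -0.21962761  0.042     ]
 [ 0.45988546 -0.27590357  0.042     ]] [[ 0.57541456 -0.28349638  0.1       ]]
[[0.66828404 0.10938071 0.        ]
 [0.37716753 0.1127564  0.        ]
 [0.38164944 0.31074462 0.        ]
 [0.66500993 0.31817048 0.        ]]
```

Request:
step_arm(
  deltas=[
    [20, -42, 0, 0, 0, 1.5, 1],
    [20, -42, 0, 0, 0, 1.5, 1],
    [20, -42, 0, 0, 0, 1.5, 1],
    [20, -42, 0, 0, 0, 1.5, 1],
    [20, -42, 0, 0, 0, 1.5, 1],
  ],
)

```text
clock: 0.6
tcp_pos: [0.235, 0.3472, 0.231]
orientation: [-0.0, 0.052, 0.999, -0.0]
wrist_force: [-0.2, 0.3, 0.3]
finger_gap: 0.0851
grip_force: 0.0
```

Request:
step_arm(
  deltas=[
    [22, -42, 0, 0, 0, 1.5, 1],
    [22, -42, 0, 0, 0, 1.5, 1],
    [22, -42, 0, 0, 0, 1.5, 1],
    [22, -42, 0, 0, 0, 1.5, 1],
    [22, -42, 0, 0, 0, 1.5, 1],
  ],
)

```text
clock: 1.1
tcp_pos: [0.3451, 0.1372, 0.2313]
orientation: [0.0, -0.013, 1.0, 0.0]
wrist_force: [1.4, 0.6, 0.1]
finger_gap: 0.0852
grip_force: 0.0
```

Request:
step_arm(
  deltas=[
    [23, -42, 0, 0, 0, 1.5, 1],
    [23, -42, 0, 0, 0, 1.5, 1],
    [23, -42, 0, 0, 0, 1.5, 1],
    [23, -42, 0, 0, 0, 1.5, 1],
    [23, -42, 0, 0, 0, 1.5, 1],
  ],
)

```text
clock: 1.6
tcp_pos: [0.4602, -0.073, 0.2311]
orientation: [-0.0, -0.078, 0.997, 0.0]
wrist_force: [0.8, 0.3, 1.5]
finger_gap: 0.0851
grip_force: 0.0
```

```bash
python3 -c "
from h import *
print(grasp_offset); s=get_state(); print(s['tcp_pos'],s['orientation'],s['clock'],s['joint_pos'])"
```

```text
0.0187
[ 0.46021685 -0.07303219  0.23108986] [-1.03650926e-04 -7.80434507e-02  9.96949933e-01  2.00744551e-04] 1.6 [-3.30103253e-01  1.02800737e-01 -2.19994978e-01  1.24835026e+00
  2.86202240e-04 -4.86349093e-01]
```

Request:
step_arm(
  deltas=[
    [22, -43, 0, 0, 0, 1.3, 1],
    [22, -43, 0, 0, 0, 1.3, 1],
    [23, -44, 0, 0, 0, 1.3, 1],
    [23, -44, 0, 0, 0, 1.3, 1],
    [23, -44, 0, 0, 0, 1.3, 1],
  ],
)

```text
clock: 2.1
tcp_pos: [0.5733, -0.2908, 0.2307]
orientation: [-0.0, -0.135, 0.991, 0.0]
wrist_force: [1.6, 0.9, 0.8]
finger_gap: 0.0854
grip_force: 0.0
```

Request:
step_arm(
  deltas=[
    [0, 0, -40, 0, 0, 0, 1],
    [0, 0, -40, 0, 0, 0, 1],
    [0, 0, -40, 0, 0, 0, 1],
    [0, 0, -30, 0, 0, 0, 1],
    [0, 0, -19, 0, 0, 0, 1],
  ],
)

```text
clock: 2.6
tcp_pos: [0.5709, -0.2878, 0.0585]
orientation: [-0.002, -0.134, 0.991, 0.002]
wrist_force: [-0.6, 0.1, 0.9]
finger_gap: 0.0858
grip_force: 0.0
```

Request:
step_arm(
  deltas=[
    [0, 0, 0, 0, 0, 0, -1],
    [0, 0, 0, 0, 0, 0, -1],
    [0, 0, 0, 0, 0, 0, -1],
    [0, 0, 0, 0, 0, 0, -1],
    [0, 0, 0, 0, 0, 0, -1],
  ],
  newtons=80,
)

```text
clock: 3.1
tcp_pos: [0.574, -0.2895, 0.0643]
orientation: [0.001, -0.134, 0.991, -0.001]
wrist_force: [-0.9, 1.2, 4.7]
finger_gap: 0.0392
grip_force: 81.5
```

Request:
step_arm(
  deltas=[
    [0, 0, 0, 0, 0, 0, -1],
    [0, 0, 0, 0, 0, 0, -1],
  ],
)

```text
clock: 3.3
tcp_pos: [0.574, -0.2894, 0.0642]
orientation: [0.001, -0.134, 0.991, -0.001]
wrist_force: [0.2, 1.7, 5.9]
finger_gap: 0.0391
grip_force: 81.8
```

Run:
```python
from h import *
c=read_camera("scene"); save(c,"scene1"); c=read_camera("top"); cv2.imwrite("pics/top1.png",cv2.resize(c["image"][130:330,130:470,::-1],None,fx=2,fy=2))
W=cloud(c)
for uv in ((350,198),(374,270)): print(uv,W[uv[1],uv[0]])
s=get_state();print(s["tcp_pos"],s["finger_gap"])
```

```text
(350, 198) [ 0.65823118 -0.22130312  0.03002407]
(374, 270) [ 0.4593384  -0.16901417  0.62616898]
[ 0.57394847 -0.28946666  0.06420923] 0.03941224863201784
```

View pics/top1.png

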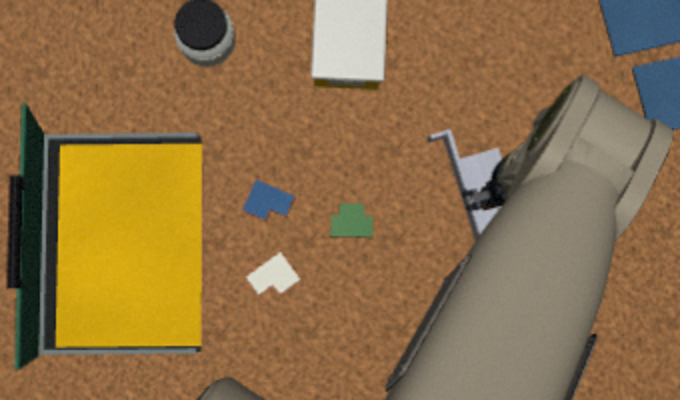

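The pusher is gripped with a 39 mm gap, and the top view shows the shards undisturbed at crop (268,198), (352,222) and (273,273). Next I align the pusher with the bay and sweep.

Request:
step_arm(
  deltas=[
    [-9, 9, 2, 0, 0, -3.2, -1],
    [-9, 10, 0, 0, 0, -3.2, -1],
    [-9, 10, 0, 0, 0, -3.2, -1],
    [-9, 10, 0, 0, 0, -3.3, -1],
    [-9, 10, 0, 0, 0, -3.3, -1],
  ],
)

```text
clock: 3.9
tcp_pos: [0.5276, -0.2398, 0.0643]
orientation: [0.0, 0.008, 1.0, -0.0]
wrist_force: [0.5, -0.6, -2.2]
finger_gap: 0.039
grip_force: 81.1
```

Request:
step_arm(
  deltas=[
    [0, 12, 0, 0, 0, 0, -1],
    [0, 16, 0, 0, 0, 0, -1],
    [0, 16, 0, 0, 0, 0, -1],
    [0, 16, 0, 0, 0, 0, -1],
    [0, 15, 0, 0, 0, 0, -1],
  ],
)

```text
clock: 4.4
tcp_pos: [0.5282, -0.1634, 0.0644]
orientation: [0.0, 0.006, 1.0, -0.0]
wrist_force: [0.6, -0.8, -2.1]
finger_gap: 0.0392
grip_force: 81.1
```

Run:
```python
from h import *
c=read_camera("top"); a=c["image"][130:330,130:470,::-1]; c=read_camera("scene"); b=c["image"][110:330,110:450,::-1]
cv2.imwrite("pics/both2.png",cv2.resize(np.vstack([a,b]),None,fx=1.4,fy=1.4))
s=get_state();print(s["tcp_pos"],s["orientation"],s["wrist_force"])
```

```text
[ 0.52798347 -0.16234665  0.06443011] [-3.92035136e-05  5.05561573e-03  9.99987021e-01  6.29477125e-04] [-0.00988852 -0.27962432 -2.01432341]
```

View pics/both2.png

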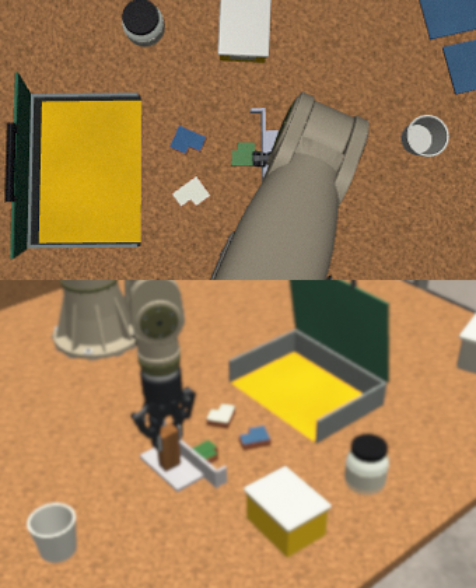

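The pusher is square to the bay. Green is touching the blade at about (243,155), and white and blue lie ahead within its width. I'll sweep on.

Request:
step_arm(
  deltas=[
    [0, 15, 0, 0, 0, 0, -1],
    [0, 15, 0, 0, 0, 0, -1],
    [0, 15, 0, 0, 0, 0, -1],
    [0, 15, 0, 0, 0, 0, -1],
    [0, 15, 0, 0, 0, 0, -1],
  ],
)

```text
clock: 5.0
tcp_pos: [0.5277, -0.0888, 0.0643]
orientation: [-0.0, 0.007, 1.0, -0.0]
wrist_force: [-0.6, -0.8, -2.6]
finger_gap: 0.0386
grip_force: 81.7
```

Request:
step_arm(
  deltas=[
    [0, 15, 0, 0, 0, 0, -1],
    [0, 15, 0, 0, 0, 0, -1],
    [0, 15, 0, 0, 0, 0, -1],
    [0, 15, 0, 0, 0, 0, -1],
    [0, 15, 0, 0, 0, 0, -1],
  ],
)

```text
clock: 5.5
tcp_pos: [0.5278, -0.0138, 0.0643]
orientation: [-0.0, 0.007, 1.0, 0.0]
wrist_force: [1.0, -1.7, -2.4]
finger_gap: 0.0391
grip_force: 81.5
```

Request:
step_arm(
  deltas=[
    [-1, 15, 0, 0, 0, 0, -1],
    [-1, 15, 0, 0, 0, 0, -1],
    [-1, 15, 0, 0, 0, 0, -1],
    [0, 15, 0, 0, 0, 0, -1],
    [0, 15, 0, 0, 0, 0, -1],
  ],
)

```text
clock: 6.0
tcp_pos: [0.5248, 0.0612, 0.0643]
orientation: [-0.0, 0.007, 1.0, 0.0]
wrist_force: [0.7, -2.2, -2.2]
finger_gap: 0.0388
grip_force: 81.5
```

Run:
```python
from h import *
c=read_camera("top"); a=c["image"][130:330,130:470,::-1]; c=read_camera("scene"); b=c["image"][110:330,110:450,::-1]
cv2.imwrite("pics/both3.png",cv2.resize(np.vstack([a,b]),None,fx=1.4,fy=1.4))
s=get_state();print(s["tcp_pos"],s["orientation"],s["wrist_force"])
```

```text
[0.5247593  0.06253453 0.06437704] [-1.14876437e-05  5.29360826e-03  9.99985428e-01  1.05859438e-03] [-0.08944206  0.87002095 -1.15388981]
```

View pics/both3.png

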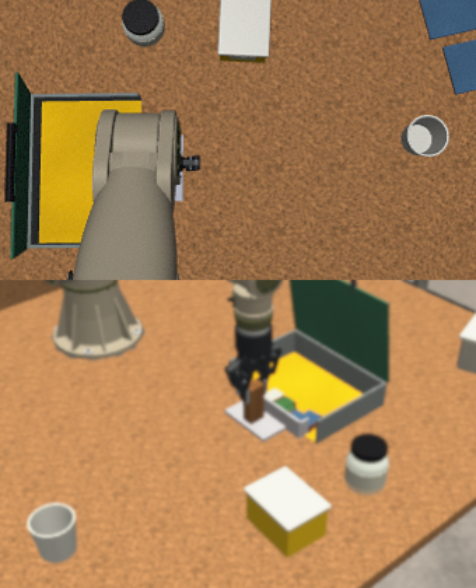

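All three shards sit in front of the blade at the mouth. I'll push on until the blade face is about 50 mm inside.

Request:
step_arm(
  deltas=[
    [0, 15, 0, 0, 0, 0, -1],
    [0, 15, 0, 0, 0, 0, -1],
    [0, 14, 0, 0, 0, 0, -1],
    [0, 9, 0, 0, 0, 0, -1],
    [0, 5, 0, 0, 0, 0, -1],
  ],
)

```text
clock: 6.6
tcp_pos: [0.5248, 0.119, 0.0643]
orientation: [-0.0, 0.006, 1.0, -0.0]
wrist_force: [-0.2, -2.4, -1.0]
finger_gap: 0.0393
grip_force: 81.8
```

Request:
step_arm(
  deltas=[
    [0, -4, 0, 0, 0, 0, -1],
    [0, -10, 0, 0, 0, 0, -1],
    [0, -20, 0, 0, 0, 0, -1],
    [0, -30, 0, 0, 0, 0, -1],
    [0, -30, 0, 0, 0, 0, -1],
  ],
)

```text
clock: 7.1
tcp_pos: [0.5247, 0.0226, 0.0643]
orientation: [0.0, 0.007, 1.0, 0.0]
wrist_force: [-0.5, -0.2, -1.8]
finger_gap: 0.0393
grip_force: 81.8
```

Request:
step_arm(
  deltas=[
    [0, -40, 0, 0, 0, 0, -1],
    [0, -40, 0, 0, 0, 0, -1],
    [0, -40, 0, 0, 0, 0, -1],
    [0, -40, 0, 0, 0, 0, -1],
    [0, -30, 0, 0, 0, 0, -1],
  ],
)

```text
clock: 7.6
tcp_pos: [0.5242, -0.1693, 0.0643]
orientation: [0.0, 0.008, 1.0, 0.0]
wrist_force: [0.4, 2.4, 0.5]
finger_gap: 0.0393
grip_force: 81.8
```

Run:
```python
from h import *
c=read_camera("top"); W=cloud(c); a=c["image"][130:330,130:470,::-1]
hsv=cv2.cvtColor(c["image"],cv2.COLOR_RGB2HSV); m=(W[...,2]>.01)&(W[...,2]<.03)&(W[...,1]>.0)&(W[...,1]<.3)&(W[...,0]>.39)&(W[...,0]<.655)
n,l,st,ce=cv2.connectedComponentsWithStats(m.astype(np.uint8))
for i in range(1,n):
    if st[i,4]>20: P=W[l==i]; print(st[i,4],P.min(0).round(3),P.max(0).round(3),c["image"][l==i].mean(0).round())
c=read_camera("scene"); b=c["image"][110:330,110:450,::-1]
W=cloud(c); z=W[...,2]; m=(z>.25)&(W[...,1]>.2)&(W[...,1]<.4)&(W[...,0]>.3)&(W[...,0]<.7); print("cover",np.nanmax(z[m]),np.median(W[m&(z>.312)],0))
cv2.imwrite("pics/both4.png",cv2.resize(np.vstack([a,b]),None,fx=1.4,fy=1.4))
s=get_state();print(s["tcp_pos"],s["orientation"],s["wrist_force"])
```

```text
669 [0.52  0.156 0.01 ] [0.631 0.225 0.027] [ 82. 110. 103.]
346 [0.466 0.156 0.01 ] [0.513 0.217 0.025] [207. 202. 183.]
cover 0.3268410776674141 [0.52988149 0.2749319  0.32040716]
[ 0.52474094 -0.17121727  0.06430536] [ 5.02160320e-04  9.84282638e-03  9.99951046e-01 -8.78319750e-04] [-0.82776599 -0.14022247 -3.38737901]
```

View pics/both4.png

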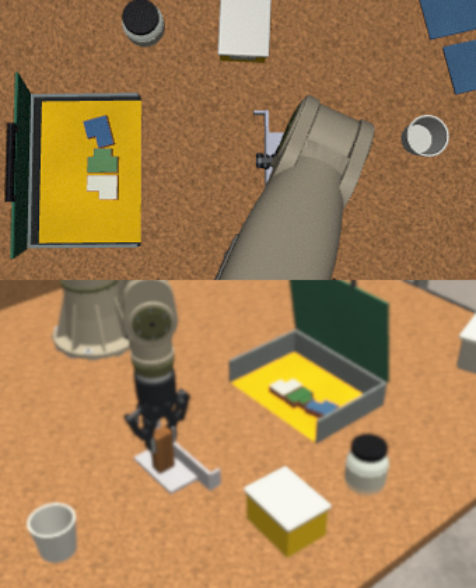

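All three shards are well inside, at y 0.156–0.225 against a mouth at about 0.111. Now I set the pusher down, release it and rise.

Request:
step_arm(
  deltas=[
    [0, 0, -1, 0, 0, 0, -1],
    [0, 0, -1.5, 0, 0, 0, -1],
    [0, 0, 0, 0, 0, 0, 1],
    [0, 0, 0, 0, 0, 0, 1],
    [0, 0, 0, 0, 0, 0, 1],
  ],
)

```text
clock: 8.2
tcp_pos: [0.5246, -0.165, 0.0616]
orientation: [-0.0, 0.006, 1.0, 0.001]
wrist_force: [1.3, 0.3, 0.4]
finger_gap: 0.0801
grip_force: 0.0
```

Request:
step_arm(
  deltas=[
    [0, 0, 0, 0, 0, 0, 1],
    [0, 0, 0, 0, 0, 0, 1],
    [0, 0, 10, 0, 0, 0, 1],
    [0, 0, 30, 0, 0, 0, 1],
    [0, 0, 40, 0, 0, 0, 1],
  ],
)

```text
clock: 8.7
tcp_pos: [0.5235, -0.1653, 0.1414]
orientation: [-0.002, 0.007, 1.0, 0.001]
wrist_force: [1.9, -0.1, 0.3]
finger_gap: 0.0858
grip_force: 0.0
```

Request:
step_arm(
  deltas=[
    [0, 0, 45, 0, 0, 0, 1],
    [0, 0, 45, 0, 0, 0, 1],
    [0, 0, 45, 0, 0, 0, 1],
    [0, 0, 45, 0, 0, 0, 1],
    [0, 0, 45, 0, 0, 0, 1],
  ],
)

```text
clock: 9.2
tcp_pos: [0.5244, -0.1657, 0.3697]
orientation: [0.001, 0.007, 1.0, -0.0]
wrist_force: [1.6, -1.3, 0.1]
finger_gap: 0.0855
grip_force: 0.0
```

Run:
```python
from h import *
c=read_camera("scene"); b=c["image"][60:330,80:450,::-1]
cv2.imwrite("pics/s5.png",cv2.resize(b,None,fx=1.6,fy=1.6))
s=get_state();print(s["tcp_pos"],s["orientation"],s["wrist_force"],s["finger_gap"])
```

```text
[ 0.52590253 -0.16646242  0.37755746] [ 0.0056378   0.00668866  0.99995829 -0.002627  ] [0.42664321 0.27533616 4.84242611] 0.08539656200838258
```

View pics/s5.png

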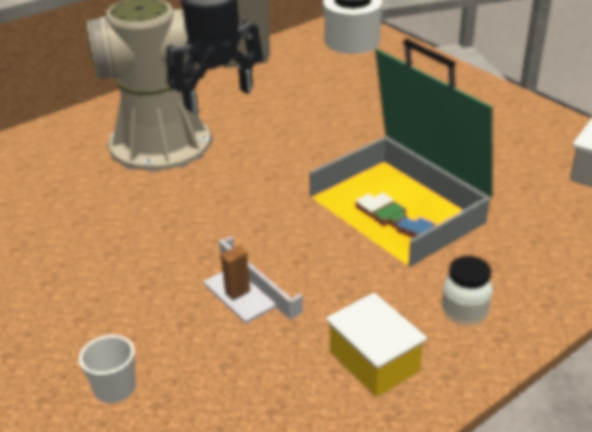

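The pusher stands upright at crop (245,285), and the cover is still raised with its handle at (430,60). I move above the handle bar.

Request:
step_arm(
  deltas=[
    [0, 40, 0, 0, 0, 0, 1],
    [0, 48, 0, 0, 0, 0, 1],
    [0, 48, 0, 0, 0, 0, 1],
    [0, 48, 0, 0, 0, 0, 1],
    [0, 48, 0, 0, 0, 0, 1],
  ],
)

```text
clock: 9.75
tcp_pos: [0.5244, 0.0678, 0.3677]
orientation: [0.001, 0.007, 1.0, 0.0]
wrist_force: [0.7, 0.2, 0.1]
finger_gap: 0.0854
grip_force: 0.0
```

Request:
step_arm(
  deltas=[
    [0, 48, 0, 0, 0, 0, 1],
    [0, 48, 0, 0, 0, 0, 1],
    [0, 48, 0, 0, 0, 0, 1],
    [0, 40, 0, 0, 0, 0, 1],
    [0, 26, 0, 0, 0, 0, 1],
  ],
)

```text
clock: 10.25
tcp_pos: [0.5241, 0.2789, 0.3672]
orientation: [0.0, 0.005, 1.0, 0.0]
wrist_force: [0.1, -0.6, 0.2]
finger_gap: 0.0853
grip_force: 0.0
```

Request:
step_arm(
  deltas=[
    [0, 0, 0, 0, 0, 0, 1],
    [0, 0, 0, 0, 0, 0, 1],
  ],
)

```text
clock: 10.45
tcp_pos: [0.5246, 0.2763, 0.367]
orientation: [-0.0, 0.006, 1.0, -0.0]
wrist_force: [1.1, -0.7, -0.7]
finger_gap: 0.0854
grip_force: 0.0
```

Run:
```python
from h import *
c=read_camera("scene"); b=c["image"][20:220,240:440,::-1]
cv2.imwrite("pics/s6.png",cv2.resize(b,None,fx=3,fy=3))
s=get_state();print(s["tcp_pos"],s["orientation"],s["wrist_force"],s["finger_gap"])
```

```text
[0.52476773 0.27554488 0.36711211] [ 5.41883706e-05  6.64465519e-03  9.99977910e-01 -1.57900340e-04] [ 0.22262903 -0.24718437 -0.29829404] 0.08572289267484981
```

View pics/s6.png

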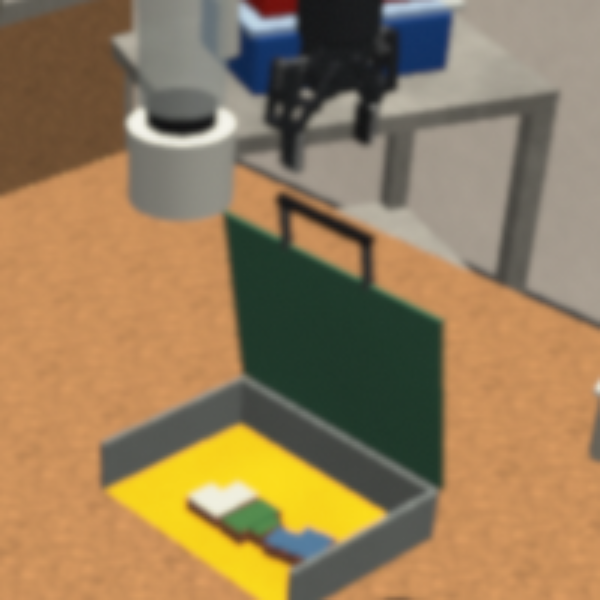

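The open fingers at crop (290,150) and (365,130) straddle the bar at (325,220). I go down and grip.

Request:
step_arm(
  deltas=[
    [0, 0, -20, 0, 0, 0, 1],
    [0, 0, -25, 0, 0, 0, 1],
    [0, 0, -15, 0, 0, 0, 1],
    [0, 0, -10, 0, 0, 0, 1],
    [0, 0, 0, 0, 0, 0, 1],
  ],
)

```text
clock: 11.0
tcp_pos: [0.5245, 0.2746, 0.2959]
orientation: [-0.001, 0.008, 1.0, -0.0]
wrist_force: [0.7, 0.6, -0.2]
finger_gap: 0.0855
grip_force: 0.0
```

Request:
step_arm(
  deltas=[
    [0, 0, 0, 0, 0, 0, -1],
    [0, 0, 0, 0, 0, 0, -1],
    [0, 0, 0, 0, 0, 0, -1],
    [0, 0, 0, 0, 0, 0, -1],
    [0, 0, 0, 0, 0, 0, -1],
  ],
  newtons=40,
)

```text
clock: 11.5
tcp_pos: [0.5251, 0.2763, 0.2971]
orientation: [0.0, 0.007, 1.0, 0.0]
wrist_force: [-1.9, -1.6, 11.0]
finger_gap: 0.0125
grip_force: 41.4
```

Request:
step_arm(
  deltas=[
    [0, 0, 0, 0, 0, 0, -1],
    [0, 0, 0, 0, 0, 0, -1],
    [0, 0, 0, 0, 0, 0, -1],
  ],
)

```text
clock: 11.8
tcp_pos: [0.5251, 0.2762, 0.2972]
orientation: [0.0, 0.007, 1.0, 0.0]
wrist_force: [0.9, 0.2, 2.4]
finger_gap: 0.0125
grip_force: 39.1
```

Run:
```python
import numpy as np
y0,z0,R=.317,.060,.260
p=np.linspace(1.411,.0115,25); y=y0-R*np.cos(p); z=z0+R*np.sin(p)
print(np.c_[np.diff(y),np.diff(z)].round(4)*1000)
```

```text
[[-14.9  -2.8]
 [-14.7  -3.7]
 [-14.5  -4.6]
 [-14.2  -5.4]
 [-13.8  -6.2]
 [-13.4  -7. ]
 [-13.   -7.8]
 [-12.5  -8.5]
 [-12.   -9.2]
 [-11.5  -9.9]
 [-10.9 -10.6]
 [-10.2 -11.2]
 [ -9.6 -11.8]
 [ -8.9 -12.3]
 [ -8.1 -12.8]
 [ -7.4 -13.3]
 [ -6.6 -13.7]
 [ -5.8 -14. ]
 [ -4.9 -14.3]
 [ -4.1 -14.6]
 [ -3.2 -14.8]
 [ -2.4 -15. ]
 [ -1.5 -15.1]
 [ -0.6 -15.1]]
```

The bar is gripped. I follow the hinge arc down with the tool vertical.

Request:
step_arm(
  deltas=[
    [0, -7, -1.2, 0, 0, 0, -1],
    [0, -8, -1.6, 0, 0, 0, -1],
    [0, -14.7, -3.7, 0, 0, 0, -1],
    [0, -14.5, -4.6, 0, 0, 0, -1],
    [0, -14.2, -5.4, 0, 0, 0, -1],
  ],
)

```text
clock: 12.3
tcp_pos: [0.5242, 0.2162, 0.2796]
orientation: [-0.001, 0.007, 1.0, 0.0]
wrist_force: [-2.6, 1.8, 0.3]
finger_gap: 0.0125
grip_force: 39.7
```

Run:
```python
from h import *
c=read_camera("scene"); b=c["image"][20:220,240:440,::-1]
cv2.imwrite("pics/s7.png",cv2.resize(b,None,fx=3,fy=3))
s=get_state();print(s["tcp_pos"],s["orientation"],s["wrist_force"],s["ft_torque"],s["finger_gap"])
```

```text
[0.52416075 0.21388703 0.27873631] [-0.00117507  0.00775457  0.9999684  -0.00129666] [ 0.05721177 -2.18876941 -0.73561226] [-0.08829077  0.37265656  0.05985219] 0.01252279032169022
```

View pics/s7.png

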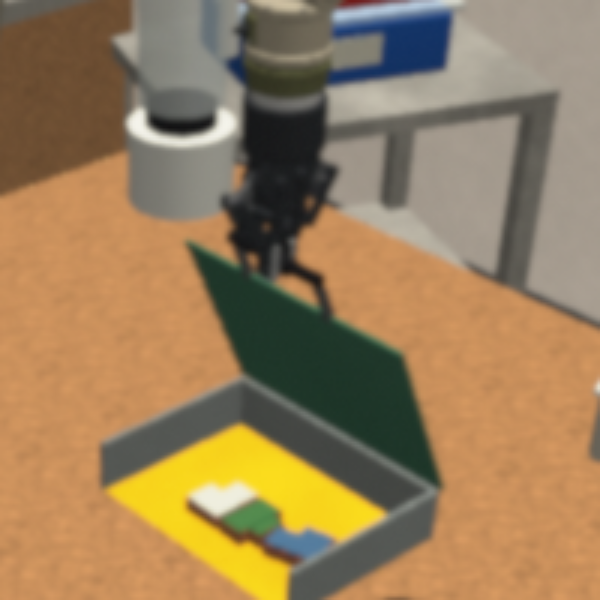

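The bar follows with the forces near zero, so I carry on.

Request:
step_arm(
  deltas=[
    [0, -13.8, -6.2, 0, 0, 0, -1],
    [0, -13.4, -7, 0, 0, 0, -1],
    [0, -13, -7.8, 0, 0, 0, -1],
    [0, -12.5, -8.5, 0, 0, 0, -1],
    [0, -12, -9.2, 0, 0, 0, -1],
  ],
)

```text
clock: 12.85
tcp_pos: [0.5235, 0.1518, 0.2401]
orientation: [-0.002, 0.007, 1.0, 0.0]
wrist_force: [-4.6, 3.8, -2.6]
finger_gap: 0.0125
grip_force: 38.9
```

Request:
step_arm(
  deltas=[
    [0, -11.5, -9.9, 0, 0, 0, -1],
    [0, -10.9, -10.6, 0, 0, 0, -1],
    [0, -10.2, -11.2, 0, 0, 0, -1],
    [0, -9.6, -11.8, 0, 0, 0, -1],
    [0, -8.9, -12.3, 0, 0, 0, -1],
  ],
)

```text
clock: 13.35
tcp_pos: [0.5227, 0.1017, 0.1835]
orientation: [-0.002, 0.006, 1.0, 0.001]
wrist_force: [-4.2, 7.2, -2.7]
finger_gap: 0.0125
grip_force: 38.9
```

Request:
step_arm(
  deltas=[
    [-0.5, -7.6, -12.8, 0, 0, 0, -1],
    [-0.5, -6.9, -13.3, 0, 0, 0, -1],
    [-0.5, -6.3, -13.7, 0, 0, 0, -1],
    [0, -5.8, -14, 0, 0, 0, -1],
    [0, -4.9, -14.3, 0, 0, 0, -1],
  ],
)

```text
clock: 13.85
tcp_pos: [0.5222, 0.0713, 0.1158]
orientation: [-0.001, 0.006, 1.0, 0.002]
wrist_force: [-0.7, 11.1, -2.3]
finger_gap: 0.0125
grip_force: 39.0
```

Request:
step_arm(
  deltas=[
    [0, -4.1, -14.6, 0, 0, 0, -1],
    [0, -1.6, -7.4, 0, 0, 0, -1],
    [0, -1.6, -7.4, 0, 0, 0, -1],
    [0, -1.2, -7.5, 0, 0, 0, -1],
    [0, -1.2, -7.5, 0, 0, 0, -1],
  ],
)

```text
clock: 14.35
tcp_pos: [0.5221, 0.0632, 0.0717]
orientation: [-0.001, 0.006, 1.0, 0.004]
wrist_force: [-1.8, 14.4, -0.1]
finger_gap: 0.0125
grip_force: 39.0
```

Run:
```python
from h import *
c=read_camera("scene"); b=c["image"][60:320,200:440,::-1]
cv2.imwrite("pics/s8.png",cv2.resize(b,None,fx=2.3,fy=2.3))
s=get_state();print(s["tcp_pos"],s["orientation"],s["wrist_force"],s["ft_torque"],s["finger_gap"])
```

```text
[0.52211999 0.06308504 0.07072152] [-0.00112155  0.00574863  0.99997667  0.00351398] [ 0.32041225 12.76506517 -3.99562412] [ 2.83605019 -0.08332558 -0.01136467] 0.012326710636083526
```

View pics/s8.png

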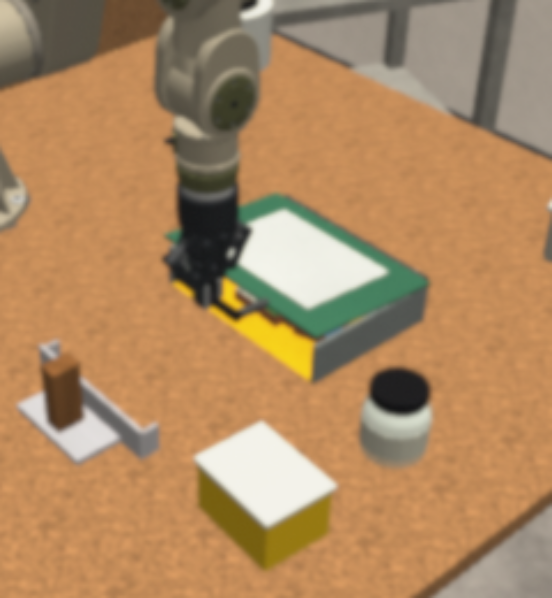

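The cover is about 26 mm from shut. I'll finish slowly and ease the 13 N y preload.

Request:
step_arm(
  deltas=[
    [0, 1.5, -5, 0, 0, 0, -1],
    [0, 1.5, -5, 0, 0, 0, -1],
    [0, 0, -5, 0, 0, 0, -1],
    [0, 0, -4, 0, 0, 0, -1],
    [0, 0, -3, 0, 0, 0, -1],
  ],
)

```text
clock: 14.9
tcp_pos: [0.5223, 0.0623, 0.0511]
orientation: [-0.001, 0.007, 1.0, -0.001]
wrist_force: [-13.5, -2.5, 30.1]
finger_gap: 0.0125
grip_force: 42.7
```

Request:
step_arm(
  deltas=[
    [0, 0, -2, 0, 0, 0, -1],
    [0, 0, -1, 0, 0, 0, -1],
    [0, 0, -1, 0, 0, 0, -1],
    [0, 0, 0, 0, 0, 0, -1],
  ],
)

```text
clock: 15.3
tcp_pos: [0.5225, 0.0622, 0.0508]
orientation: [0.0, 0.007, 1.0, -0.001]
wrist_force: [-16.9, -2.1, 33.4]
finger_gap: 0.0125
grip_force: 43.5
```

Request:
step_arm(
  deltas=[
    [0, 0, 2, 0, 0, 0, -1],
    [0, 0, 1, 0, 0, 0, -1],
    [0, 0, 0, 0, 0, 0, -1],
  ],
)

```text
clock: 15.6
tcp_pos: [0.5224, 0.0623, 0.0511]
orientation: [-0.001, 0.007, 1.0, -0.001]
wrist_force: [-8.4, -1.7, 11.3]
finger_gap: 0.0122
grip_force: 41.1
```

Run:
```python
from h import *
for n in ("scene","top"):
    c=read_camera(n); W=cloud(c)
    x,y,z=W[...,0],W[...,1],W[...,2]
    m=(z>.05)&(z<.09)&(x>.4)&(x<.66)&(y>.11)&(y<.31)
    P=W[m]; A=np.c_[P,np.ones(len(P))][:,[0,1,3]]; k=np.linalg.lstsq(A,P[:,2],rcond=None)[0]
    print(n,len(P),"slopes x,y",k[:2].round(4),"z at y=.11,.31",(k@[.523,.11,1]).round(4),(k@[.523,.31,1]).round(4))
    m=(z>.035)&(z<.085)&(x>.46)&(x<.6)&(y>.05)&(y<.09)&(c["image"].max(2)<60); print(np.nanmedian(W[m],0) if m.any() else 0, m.sum())
s=get_state();print(s["tcp_pos"],s["wrist_force"],s["ft_torque"])
c=read_camera("scene"); cv2.imwrite("pics/s9.png",cv2.resize(c["image"][130:240,250:410,::-1],None,fx=5,fy=5))
```

```text
scene 2714 slopes x,y [-0.0073  0.001 ] z at y=.11,.31 0.0686 0.0688
[0.53356214 0.06116955 0.07101214] 54
top 4623 slopes x,y [-0.004  -0.0051] z at y=.11,.31 0.0688 0.0678
0 0
[0.52239098 0.06225606 0.05107308] [-8.672099   -2.27210612 12.41340223] [-0.53252961  1.71852737 -0.14290787]
```

View pics/s9.png

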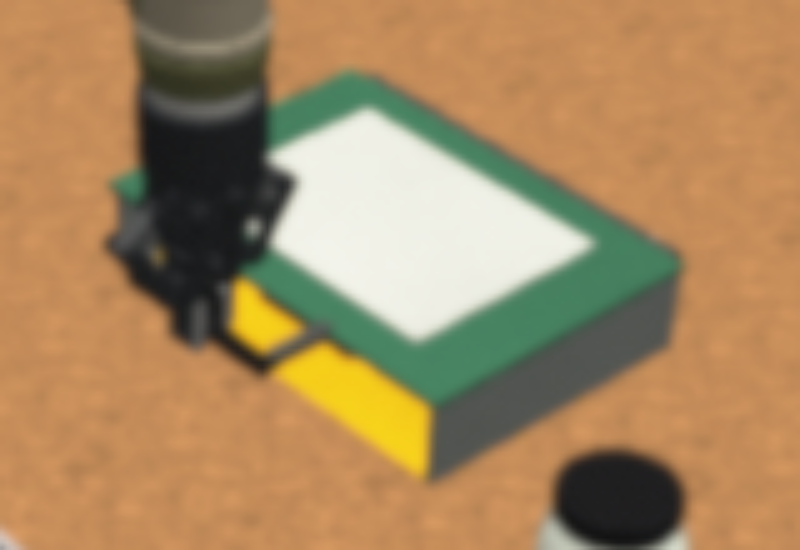

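The plate measures level at z ≈ 0.0686 front and back, so the cover is shut. I open only partly, because the plate edge is near the fingers, and lift away.

Request:
step_arm(
  deltas=[
    [0, 0, 1, 0, 0, 0, -1],
    [0, 0, 0, 0, 0, 0, -0.3],
    [0, 0, 0, 0, 0, 0, -0.3],
    [0, 0, 0, 0, 0, 0, -0.3],
    [0, 0, 0, 0, 0, 0, -0.3],
  ],
)

```text
clock: 16.25
tcp_pos: [0.524, 0.0635, 0.0514]
orientation: [0.0, 0.007, 1.0, 0.0]
wrist_force: [-0.3, -1.0, -0.5]
finger_gap: 0.03
grip_force: 0.0
```

Request:
step_arm(
  deltas=[
    [0, 0, 5, 0, 0, 0, -0.3],
    [0, 0, 10, 0, 0, 0, -0.3],
    [0, 0, 15, 0, 0, 0, -0.3],
    [0, 0, 20, 0, 0, 0, -0.3],
    [0, 0, 30, 0, 0, 0, -0.3],
  ],
)

```text
clock: 16.75
tcp_pos: [0.5225, 0.0637, 0.1317]
orientation: [-0.001, 0.007, 1.0, 0.0]
wrist_force: [1.0, 0.1, -0.4]
finger_gap: 0.0297
grip_force: 0.0
```

Request:
step_arm(
  deltas=[
    [0, 0, 40, 0, 0, 0, -0.3],
    [0, 0, 40, 0, 0, 0, -0.3],
    [0, 0, 30, 0, 0, 0, -0.3],
    [0, 0, 0, 0, 0, 0, -0.3],
    [0, 0, 0, 0, 0, 0, -0.3],
  ],
)

```text
clock: 17.25
tcp_pos: [0.524, 0.0636, 0.2427]
orientation: [0.001, 0.007, 1.0, -0.0]
wrist_force: [-0.6, -0.7, -0.7]
finger_gap: 0.0297
grip_force: 0.0
```

Run:
```python
from h import *
c=read_camera("scene"); W=cloud(c)
x,y,z=W[...,0],W[...,1],W[...,2]
m=(z>.05)&(z<.09)&(x>.4)&(x<.66)&(y>.11)&(y<.31)
P=W[m]; A=np.c_[P,np.ones(len(P))][:,[0,1,3]]; k=np.linalg.lstsq(A,P[:,2],rcond=None)[0]
print(k[:2].round(4),(k@[.523,.11,1]).round(4),(k@[.523,.31,1]).round(4))
m=(z>.04)&(z<.12)&(y<-.12)&(y>-.22)&(x>.5)&(x<.55); print("grip",np.percentile(W[m],98,0).round(3),np.median(W[m&(z>.09)],0).round(3))
s=get_state();print(s["tcp_pos"],s["wrist_force"],s["clock"])
```

```text
[-0.0047  0.0053] 0.068 0.0691
grip [ 0.54  -0.129  0.103] [ 0.528 -0.171  0.1  ]
[0.52322256 0.06364347 0.24132037] [-0.24293219 -0.42327358 -0.79740776] 17.3
```

The cover is shut, the pusher is upright with its grip top at 0.10 m, and the robot is clear.

```bash
python3 -c "
from workcell import *
print(hand_in())"
```

```text
the job is handed in; nothing more can be done
None
```

I handed the job in at 17.3 s: all three tiles are inside the bay, the pusher stands upright about 0.2 m from the mouth, the cover was lowered in the grip and measures level and shut, and the tub, jar and cup were not touched.

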